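# Open the analyser's sample drawer and seat the carrier

## Robot

A 7-joint arm with a two-finger parallel gripper is mounted at the origin on the work surface; the furniture and walls round the work are solid. World frame = base frame: x ahead of the robot, y to its left, z up, the work surface at z = 0. Lengths are in m, angles in degrees, forces in N, time in s.
With the tool pointing down it reaches from about 0.35 to 0.775 m from the base axis. Payload 3.1 kg.
Tool frame: the origin (TCP) lies on the centre line of the jaws, within the pads' length; the fingertips stand 17 mm ahead of it and the grasp point (between the pads) lies 2 mm behind it (robot.tip_reach is the distance from the TCP to the fingertips, in m); z points along the fingers, y is the line along which they close (so a half turn about z gives the same grasp; the last joint's range is limited). The gripper opens to 85 mm and grips with 20 to 120 N. Pads are 22 mm wide; open, the fingers measure 114 mm over their backs; the gripper's body (76 mm by 85 mm) begins 54 mm behind the grasp point. The pads swing forward as they close: fully open they stand 13 mm farther back than shut.
Start: joints at [72.038, 17.813, 0.802, 86.603, -0.252, 75.585, -1.558], TCP at [0.148, -0.53, 0.248] pointing down, gripper open.
Joint ranges: [-154.91, 154.91], [-16.99, 109.72], [-72.82, 74.43], [7.12, 147.25], [-82.49, 262.49], [11.32, 116.49], [-174.64, 174.64]. Speed limits (degrees/s): [159.86, 159.86, 180, 180, 180, 180, 180].

## Interface

Orientations are given as [roll, pitch, yaw] about the fixed x, y, z axes, in that order (R = Rz(yaw) Ry(pitch) Rx(roll)).
In Python, from station import robot, fingers, vision, workorder, recognise gives the robot as it stands. Calls block until the motion is done:
- robot.move_to(position, orientation): joint-space move of the TCP to a pose.
- robot.line_to(position, orientation=None, velocity=0.15, f_stop=None): straight line of the TCP; orientation=None keeps the orientation; velocity is the mean speed in m/s. With f_stop (N) it stops when the force on the tool has changed by that much, and returns True; else False.
- robot.move_j(angles): joint-space move.
- fingers.gripper_to(opening, force=None): opening from 0.0 (shut) to 1.0 (fully open); force is the grip in N (None keeps the last); returns when the fingers have stopped.
- robot.pause(seconds).
- robot.inverse_kinematics(position, orientation): joint angles nearest the present ones, or None.
- vision.grab_frame(name): name is "scene" or "top" or "wrist"; returns the picture (420x560x3 uint8, red, green, blue); there is no depth.
- vision.calibration(name): a dict with "mtx" (3x3 intrinsics, pixels), "k1" (the pictures are not rectified: a ray, as slopes to the right and down, at radius r is drawn at 1 + k1 r^2 times it, then the intrinsics apply), "extrinsics" (4x4, takes a point from world to camera coordinates); the wrist camera has in their place "T_tool_cam" (4x4, takes a point from camera to tool coordinates, whose origin is the TCP and whose axes are the flange's). Camera axes: x right, y up, looking along -z (the intrinsics and any distortion apply to the point x, -y, -z); pixel columns grow to the right and rows downward; lengths in m; the calibration is good to about 2 mm. A picture is of the moment at which its call begins: read the wrist's pose just before it. calibration takes no time and is no camera call.
A pose or a line that the arm cannot do raises robot.PlanningError and nothing moves.
- workorder.close_job(): hands the job in; it is judged then, once.
Trained networks look in the newest picture that a camera, given by its name, has taken for a name from the list of things; names that differ only in an ending like _2 or _b are one class to them, and where a whole thing is asked for, a point or a joint stands for the part that bears it (a point fixed in the world has none). Each returns a list of dicts, best first, with "p" (0 to 1); they miss things now and then, are a little off and sometimes report something else, mostly with a low value. They report only what shows in the picture. A call takes as long as a camera call.
- recognise(label, camera): "rect" ([centre column, centre row, width, height] in pixels, round what is visible of it).
Readings, each from a call of its own:
- robot.current_time_s(): time.
- robot.current_joint_positions(): joint angles.
- robot.current_dq(): joint speeds.
- robot.current_joint_torque(): joint torques, N m.
- robot.current_tool_pos(): TCP position.
- robot.current_eef_rot(): TCP orientation.
- robot.current_contact_force(): force on the tool from outside, world axes, zero at the start.
- robot.current_torque(): the same for the moment, N m.
- robot.current_finger_gap(): opening from 0.0 (shut) to 1.0 (fully open).
- robot.current_gripper_force(): force on a finger pad.
Only numpy, scipy, OpenCV 4.12 (cv2) and the standard library are available. Lean on these libraries where they do the work, as an engineer would, in place of code of your own. Each camera call takes 0.05 s, during which the arm holds its last target. There are 200 camera calls.

## Task

Get the powder analyser ready for filling: pull its sample drawer fully open, then pick up the sample carrier by its black grip and lower it into the drawer so that both holes go over the two locating pegs and it lies flat on the drawer's floor, either way round. Set it down rather than dropping it, leave the drawer open, and knock none of the jars, bottles or glassware over.

Things in the scene. Friction and masses are not known exactly. Their poses are not given: they have to be found in the camera images.
- analyser: powder analyser, a low white instrument fixed to the bench: 180 mm deep (its x), 190 wide (its y), 96 high, dark display on top. Origin: centre of its underside, on the bench. Its -x side is the front; the drawer slides out along its own -x. It stands turned, the front looking to the robot's right.
- sample_drawer (a joint): how far the drawer is out, m: 0 shut, 0.12 fully open at its stop. It slides stiffly (about 3 N) and stays where it is left.
- drawer_handle (a point): middle of the drawer's straight bar handle (dark steel round bar about 10 mm thick, 110 mm long along the analyser's y, 45 mm in front of the grey drawer front, 70 mm above the bench). Moves with the drawer; axes as the analyser's.
- drawer_seat (a point): midway between the drawer's two pegs, on its floor (30 mm above the bench); moves with the drawer, axes as the analyser's. Pegs at +-45 mm along y: 10 mm thick, 18 high, top 8 mm tapering to 4 mm. Drawer inside 156 mm wide, side walls 24 mm above the floor; the drawer front (top 88 mm above the bench) is 60 mm ahead of this point and, fully open, the analyser's face 60 mm behind it.
- carrier: sample carrier at the robot's right: aluminium plate 80 (its x) by 130 (its y) by 8 mm, four small wells. Origin: centre of its underside. Two through holes of 15 mm at +45 and -45 mm along its y (either way round fits). In the middle an upright black grip, 16 mm thick (x), 50 mm long (y), its top 50 mm above the underside. About 200 g.
- powder_jar: bystander: white plastic jar, 67 mm across, 118 mm tall. Origin: centre of its underside.
- beaker_250: bystander: empty glass beaker, 73 mm across, 92 mm tall. Origin: centre of its underside.
- amber_bottle: bystander: brown glass bottle, 85 mm across, 162 mm tall. Origin: centre of its underside.
- conical_flask: bystander: small stoppered conical flask, 63 mm across, 115 mm tall. Origin: centre of its underside.

How it is judged:
By the outcome, as a careful person would: the job done as asked, in the order asked, and still so for the second after the job is handed in, with the robot touching nothing.
It also fails if it takes over 54 s, if anything falls off the work surface, if the arm or the gripper's body presses on something with over 40 N, if the wrist force passes 120 N, or if a joint passes its speed limit or range.

## Working session

There is one attempt and no reset: what is moved stays moved. The work goes in short steps, each a Python script; the robot and the scene stay as the last script left them, time stands still between calls to the robot, and variables do not carry over. Pictures are saved under pics/ and viewed, at most 10 in all, crops included, and the job is handed in when it is done.

```bash
mkdir -p pics; cat > h.py <<'E'
import numpy as np, cv2
from station import robot, fingers, vision, workorder, recognise
from scipy.spatial.transform import Rotation as Rn
def RM(o): return Rn.from_euler('xyz',o,degrees=True).as_matrix()
def cam(name,pose=None):
    c=vision.calibration(name)
    if name!='wrist':
        return c,np.linalg.inv(np.array(c['extrinsics']))
    T=np.eye(4);T[:3,:3]=RM(pose[1]);T[:3,3]=pose[0]
    return c,T@np.array(c['T_tool_cam'])
def pix2w(name,uv,z,pose=None):
    c,T=cam(name,pose);K=np.array(c['mtx']);k=c['k1']
    uv=np.atleast_2d(uv).astype(float)
    n=cv2.undistortPoints(uv[:,None],K,np.array([k,0,0,0,0.]))[:,0]
    # refine by fixed point
    d=np.c_[(uv[:,0]-K[0,2])/K[0,0],(uv[:,1]-K[1,2])/K[1,1]]
    n=d.copy()
    for _ in range(30): n=d/(1+k*(n**2).sum(1,keepdims=True))
    r=np.c_[n[:,0],-n[:,1],-np.ones(len(n))]@T[:3,:3].T
    o=T[:3,3]; return o+r*((z-o[2])/r[:,2:3])
def w2pix(name,P,pose=None):
    c,T=cam(name,pose);K=np.array(c['mtx']);k=c['k1']
    p=(np.atleast_2d(P)-T[:3,3])@T[:3,:3]
    n=np.c_[p[:,0]/-p[:,2],-p[:,1]/-p[:,2]]; n=n*(1+k*(n**2).sum(1,keepdims=True))
    return n@K[:2,:2].T+K[:2,2]
def pose(): return np.array(robot.current_tool_pos()),robot.current_eef_rot()
def snap(name,fn=None):
    p=pose(); im=vision.grab_frame(name)
    if fn: cv2.imwrite('pics/'+fn,im[:,:,::-1])
    return im,p
E
python3 - <<'E'
from h import *
ims=[]
for n in ('scene','top'):
    im,p=snap(n,n+'0.png')
    for l in ('analyser','drawer_handle','carrier','powder_jar','beaker_250','amber_bottle','conical_flask'):
        print(n,l,[(np.round(d['rect']).tolist(),round(d['p'],2)) for d in recognise(l,n)[:2]])
im,p=snap('wrist','wrist0.png'); print(p)
E
```

```text
scene analyser [([184.0, 267.0, 137.0, 125.0], 0.9)]
scene drawer_handle [([228.0, 247.0, 54.0, 82.0], 0.91)]
scene carrier [([333.0, 185.0, 57.0, 36.0], 0.93)]
scene powder_jar [([300.0, 128.0, 26.0, 51.0], 0.57)]
scene beaker_250 [([276.0, 148.0, 28.0, 45.0], 0.76)]
scene amber_bottle []
scene conical_flask [([249.0, 335.0, 32.0, 45.0], 0.92), ([300.0, 128.0, 28.0, 49.0], 0.56)]
top analyser [([213.0, 175.0, 113.0, 95.0], 0.68)]
top drawer_handle [([247.0, 188.0, 48.0, 69.0], 0.71), ([211.0, 173.0, 110.0, 98.0], 0.7)]
top carrier [([372.0, 197.0, 53.0, 32.0], 0.74)]
top powder_jar [([393.0, 134.0, 30.0, 31.0], 0.8)]
top beaker_250 [([357.0, 134.0, 23.0, 38.0], 0.66)]
top amber_bottle [([323.0, 134.0, 38.0, 38.0], 0.97)]
top conical_flask [([207.0, 255.0, 20.0, 25.0], 0.7)]
(array([ 0.1477324 , -0.52982092,  0.24831667]), array([ 1.79995169e+02, -2.65565199e-04,  1.55790921e+01]))
```

View pics/top0.png

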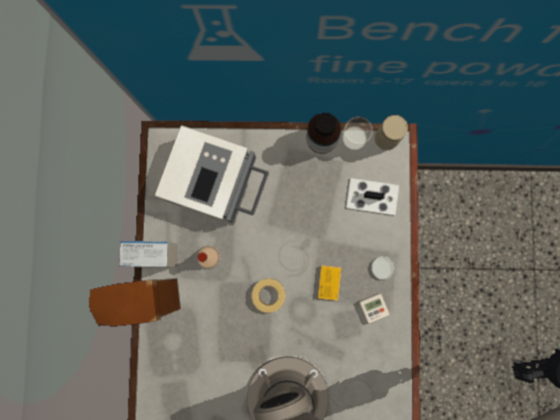

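View pics/scene0.png

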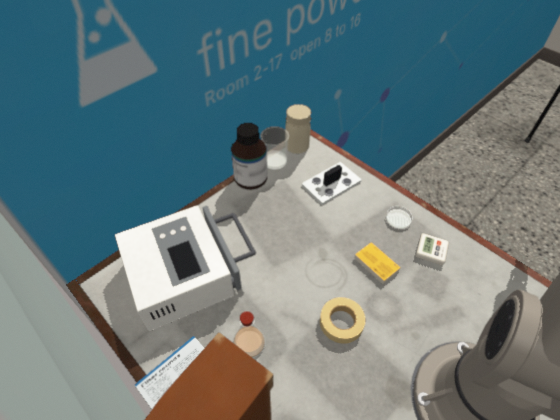

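The top view shows the analyser at about (205,172), its handle bar at about (258,190), and the carrier with its black grip at about (373,196). The bottle, beaker and jar stand behind it at row ~134, and the flask is at (207,257). I'll enlarge a crop to get the corners.

```bash
python3 - <<'E'
from h import *
im=cv2.imread('pics/top0.png')[110:280,145:410]
cv2.imwrite('pics/topc.png',cv2.resize(im,None,fx=3,fy=3,interpolation=cv2.INTER_CUBIC))
print('handle',pix2w('top',[[268,171],[254,213]],.07).round(3).tolist())
print('anal top',pix2w('top',[[185,128],[250,150],[222,217],[158,192]],.096).round(3).tolist())
print('grip',pix2w('top',[[362,195],[384,197]],.05).round(3).tolist())
print('plate',pix2w('top',[[348,179],[399,182],[397,214],[346,210]],.008).round(3).tolist())
print('bottle,beaker,jar,flask tops',[pix2w('top',[p],z).round(3).tolist() for p,z in (((324,128),.162),((357,130),.092),((394,127),.118),((202,257),.115))])
print('base',w2pix('top',[[0,0,0]]))
E
```

```text
handle [[0.574, 0.058, 0.07], [0.466, 0.091, 0.07]]
anal top [[0.677, 0.269, 0.096], [0.622, 0.103, 0.096], [0.452, 0.168, 0.096], [0.512, 0.331, 0.096]]
grip [[0.518, -0.184, 0.05], [0.514, -0.241, 0.05]]
plate [[0.566, -0.153, 0.008], [0.56, -0.288, 0.008], [0.474, -0.282, 0.008], [0.483, -0.148, 0.008]]
bottle,beaker,jar,flask tops [[[0.664, -0.078, 0.162]], [[0.678, -0.166, 0.092]], [[0.68, -0.255, 0.118]], [[0.353, 0.212, 0.115]]]
base [[287.36463455 396.90976561]]
```

View pics/topc.png

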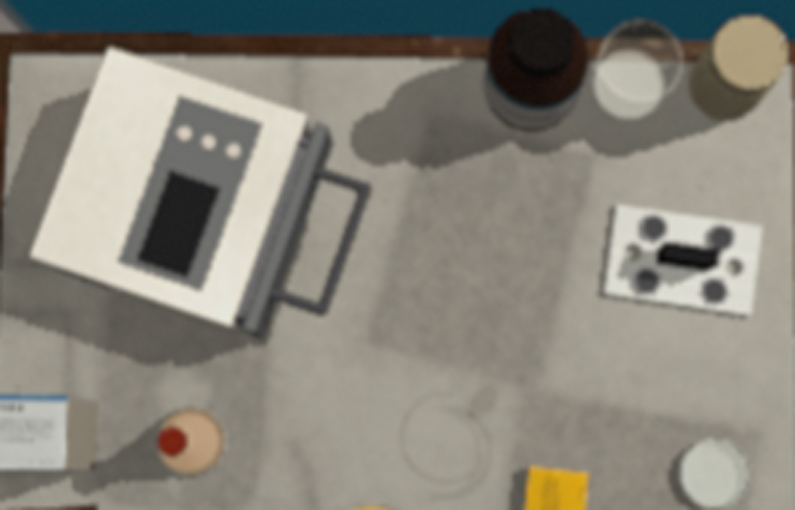

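The crop confirms these: bar ends near crop (365,187) and (323,310), and the carrier nearly square to the world axes with its grip at (687,256). The handle is at about (0.520,0.075) with the pull direction at about -107.5°, and the carrier at about (0.517,-0.214). Those agree with the sizes given, so I'll move above each and look from close by.

```bash
python3 - <<'E'
from h import *
robot.move_to([0.50,-0.214,0.26],[180,0,86])
im,p1=snap('wrist','wc.png'); print(p1, robot.current_joint_positions())
print([(np.round(d['rect']).tolist(),d['p']) for d in recognise('carrier','wrist')])
robot.move_to([0.51,0.06,0.26],[180,0,162.5])
im,p2=snap('wrist','wh.png'); print(p2, robot.current_joint_positions(), robot.current_time_s())
print([(np.round(d['rect']).tolist(),d['p']) for d in recognise('drawer_handle','wrist')])
a=cv2.imread('pics/wc.png');b=cv2.imread('pics/wh.png')
np.save('p.npy',np.array([np.r_[p1[0],p1[1]],np.r_[p2[0],p2[1]]]))
E
```

```text
(array([ 0.49901537, -0.21642505,  0.25973187]), array([-1.79946817e+02,  7.16810533e-02,  8.57567440e+01])) [ 42.44653223  19.02185995 -27.82019262  85.51016919   9.02899267
  77.71685343   9.74712888]
[([305.0, 171.0, 89.0, 131.0], 0.92)]
(array([0.51050377, 0.0577515 , 0.25977273]), array([-1.79913391e+02,  2.27851785e-02,  1.62260989e+02])) [ 29.06046759  19.32358029 -48.91208374  89.61569656  14.85669319
  77.8551125   50.80490723] 3.7917
[([348.0, 183.0, 98.0, 225.0], 0.78)]
```

View pics/wc.png

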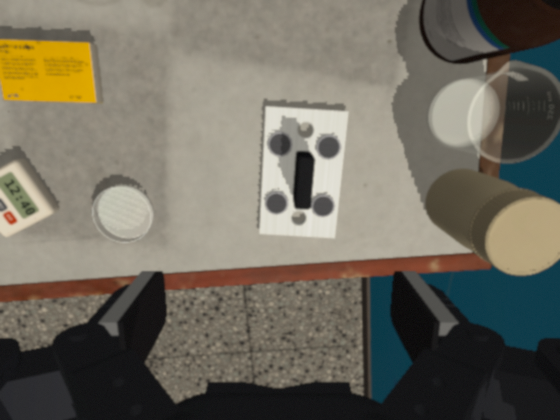

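View pics/wh.png

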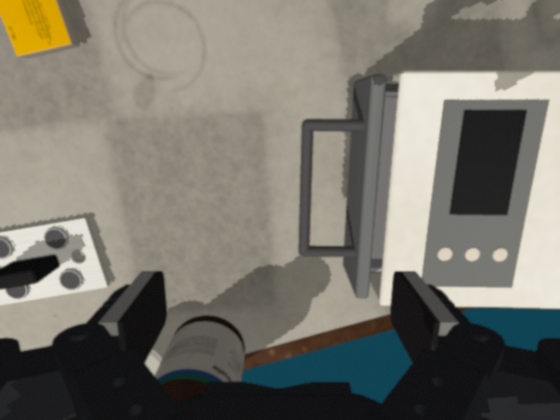

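Wrist views: handle bar from about (308,124) to (305,252), parallel to the drawer front. The carrier's holes are at (305,130) and (299,217), with the plate corners at (267,107), (348,111), (335,238) and (260,233).

```bash
python3 - <<'E'
from h import *
P=np.load('p.npy');p1=(P[0,:3],P[0,3:]);p2=(P[1,:3],P[1,3:])
h=pix2w('wrist',[[308,122],[305,253]],.07,p2);v=h[0]-h[1]
print('handle',h.round(4).tolist(),h.mean(0),np.linalg.norm(v),np.degrees(np.arctan2(v[1],v[0])))
f=pix2w('wrist',[[400,73],[381,304]],.096,p2);v=f[0]-f[1];print('face edge',f.round(3).tolist(),np.linalg.norm(v),np.degrees(np.arctan2(v[1],v[0])))
f=pix2w('wrist',[[377,78],[363,296]],.088,p2);v=f[0]-f[1];print('front edge',f.round(3).tolist(),np.linalg.norm(v),np.degrees(np.arctan2(v[1],v[0])))
c=pix2w('wrist',[[267,107],[348,111],[335,238],[260,233]],.008,p1);print('plate',c.round(3).tolist(),c.mean(0))
g=pix2w('wrist',[[305,130],[299,217]],.006,p1);v=g[0]-g[1];print('holes',g.round(4).tolist(),g.mean(0),np.linalg.norm(v),np.degrees(np.arctan2(v[1],v[0])))
print('grip foot pred',w2pix('wrist',[np.r_[g.mean(0)[:2],.05]],p1))
E
```

```text
handle [[0.4649, 0.098, 0.07], [0.5742, 0.0629, 0.07]] [0.51953363 0.08044992 0.07      ] 0.11485304873182065 162.1913069555765
face edge [[0.451, 0.169, 0.096], [0.628, 0.113, 0.096]] 0.1862789950366559 162.3709904829001
front edge [[0.449, 0.155, 0.088], [0.621, 0.101, 0.088]] 0.1803006668182393 162.52299355017487
plate [[0.493, -0.149, 0.008], [0.571, -0.158, 0.008], [0.555, -0.288, 0.008], [0.475, -0.277, 0.008]] [ 0.52365113 -0.21797537  0.008     ]
holes [[0.5289, -0.1734, 0.006], [0.5178, -0.2625, 0.006]] [ 0.52337389 -0.21795832  0.006     ] 0.08984459726189004 82.88669389723432
grip foot pred [[304.79677271 183.60624186]]
```

Everything fits the given sizes: the holes measure 89.8 mm apart and the bar about 115 mm. Now I'll pull the drawer.

```bash
python3 - <<'E'
from h import *
yaw=162.3; o=[180,0,yaw]
d=np.array([np.cos(np.radians(yaw+90)),np.sin(np.radians(yaw+90)),0])
h=np.array([.5195,.0795,.068])
fingers.gripper_to(0.42,30)
robot.line_to(h+[0,0,.1],o)
print('stop',robot.line_to(h,o,velocity=.08,f_stop=8))
fingers.gripper_to(0.0,30)
print('gap',robot.current_finger_gap(),'F',robot.current_contact_force())
t0=pose()[0]
print('stop',robot.line_to(h+d*.124,o,velocity=.06,f_stop=18))
t1=pose()[0]; print('pulled',(t1-t0)@d,t1,robot.current_contact_force())
robot.pause(.2)
fingers.gripper_to(0.42,30); print('F',robot.current_contact_force())
t1=pose()[0]
robot.line_to(t1+[0,0,.14],o,velocity=.2)
robot.line_to([.5,-.03,.28],o,velocity=.2)
im,p=snap('wrist','wd.png'); np.save('p3.npy',np.r_[p[0],p[1]]); print(p,robot.current_time_s())
E
```

```text
stop False
gap 0.10438612544225276 F [-1.01633694  0.47883619  2.78847202]
stop True
pulled 0.11313368229089574 [ 0.4842476  -0.02804589  0.06843003] [ 0.83225676 -0.1162781   2.30762076]
F [-0.50798026 -0.40970763  0.58368871]
(array([ 0.4992814 , -0.03000767,  0.27864841]), array([-1.79979475e+02, -1.45157057e-01,  1.62312546e+02])) 10.7167
```

View pics/wd.png

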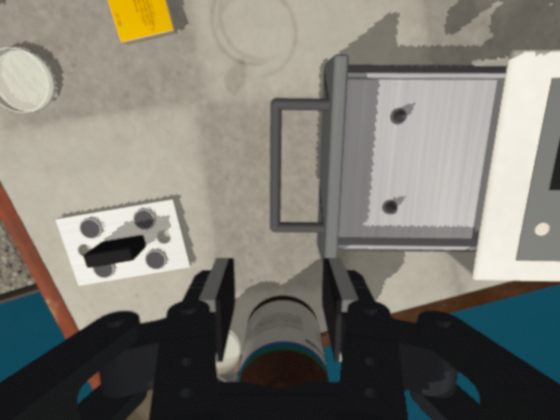

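The drawer is open, with the handle bar at (277,105)-(275,228) and the pegs at about (398,115) and (390,206). Next I'll check how far it has travelled and where the pegs are.

```bash
python3 - <<'E'
from h import *
P=np.load('p3.npy');p=(P[:3],P[3:])
a=np.radians(162.3+90);d=np.array([np.cos(a),np.sin(a),0])
h=pix2w('wrist',[[277,103],[275,230]],.07,p);m=h.mean(0);print('handle',h.round(4).tolist(),m,'travel',(m-[.5195,.0804,.07])@d)
im=cv2.imread('pics/wd.png')
cv2.imwrite('pics/wdc.png',cv2.resize(im[85:235,320:520],None,fx=4,fy=4,interpolation=cv2.INTER_CUBIC))
s=m-d*.105;s[2]=.03
n=np.array([np.cos(np.radians(162.3)),np.sin(np.radians(162.3)),0])
for z in (0,.018): print('pred pegs',w2pix('wrist',[s+n*.045+[0,0,z],s-n*.045+[0,0,z]],p).round(1).tolist())
f=pix2w('wrist',[[509,52],[474,279]],.096,p);print('face',f.round(4).tolist())
print('face-handle dist', ((f.mean(0)-m)@-d), 'expected open .165')
E
```

```text
handle [[0.4311, -0.009, 0.07], [0.5394, -0.0456, 0.07]] [ 0.48528644 -0.02730727  0.07      ] travel 0.11301061820637945
pred pegs [[385.1, 116.3], [378.2, 206.6]]
pred pegs [[390.5, 116.8], [382.9, 211.3]]
face [[0.4501, 0.1684, 0.096], [0.6286, 0.1121, 0.096]]
face-handle dist 0.17606492537124066 expected open .165
```

View pics/wdc.png

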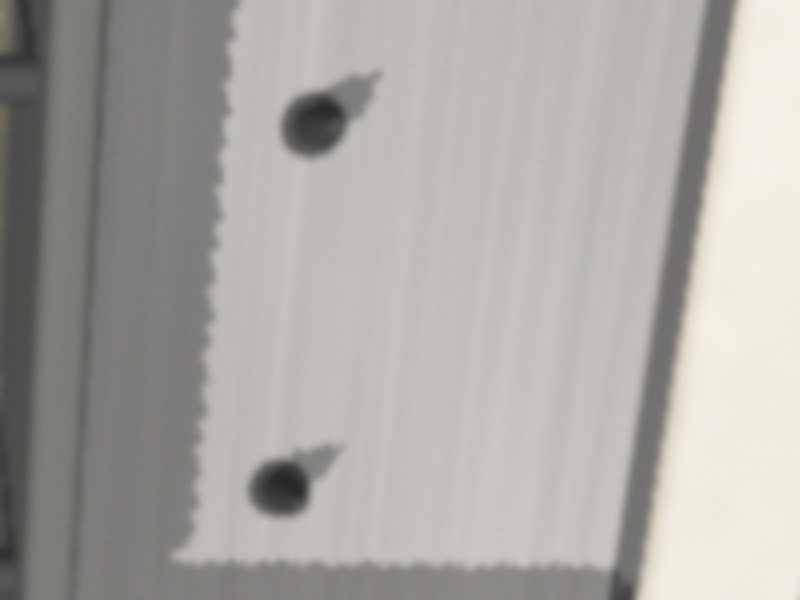

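The pegs show at full-image (398.3,116) and (389.8,207). Both the arm and the camera put the travel at only about 113 mm, so I can't be sure it reached the stop. I'll grip again and pull with a higher stop force.

```bash
python3 - <<'E'
from h import *
P=np.load('p3.npy');p=(P[:3],P[3:])
yaw=162.3;a=np.radians(yaw+90);d=np.array([np.cos(a),np.sin(a),0]);o=[180,0,yaw]
g=pix2w('wrist',[[398.3,116],[389.8,207]],.034,p);v=g[0]-g[1]
print('pegs',g.round(4).tolist(),g.mean(0),np.linalg.norm(v),np.degrees(np.arctan2(v[1],v[0])))
print('peg-face',(np.array([.5394,.1402,0])-g.mean(0))@-d,'handle-peg',(g.mean(0)-[.4853,-.0273,0])@-d)
h=np.array([.4845,-.0278,.068])
robot.line_to(h+[0,0,.1],o,velocity=.25)
robot.line_to(h,o,velocity=.1,f_stop=8)
fingers.gripper_to(0,60); robot.pause(.2)
t0=pose()[0]
print('stop',robot.line_to(h+d*.02,o,velocity=.03,f_stop=30))
F=robot.current_contact_force();t1=pose()[0];print('moved',(t1-t0)@d,t1,F)
robot.pause(.2)
fingers.gripper_to(0.42,30)
t1=pose()[0];print(t1)
robot.line_to(t1+[0,0,.14],o,velocity=.2)
robot.line_to([.49,.0,.28],o,velocity=.2)
robot.pause(.3)
im,p=snap('wrist','we.png'); np.save('p3.npy',np.r_[p[0],p[1]]); print(p,robot.current_time_s())
# dark peg blobs
gr=cv2.cvtColor(im,cv2.COLOR_RGB2GRAY)
n,l,s,c=cv2.connectedComponentsWithStats((gr<105).astype(np.uint8))
for i in range(1,n):
    if 80<s[i,4]<500: print(s[i],c[i])
E
```

```text
pegs [[0.4775, 0.0974, 0.034], [0.5627, 0.0695, 0.034]] [0.52008491 0.08341538 0.034     ] 0.08971060026352617 161.8716333199426
peg-face 0.05996894694289961 handle-peg 0.11605003976314511
stop True
moved 0.00028136459066798836 [ 0.4848492  -0.02824606  0.06871064] [0.15637991 0.83647374 1.98516387]
[ 0.4841335  -0.02843992  0.06840831]
(array([ 0.48935205, -0.00068212,  0.2788376 ]), array([-1.79960206e+02, -1.28555001e-01,  1.62247467e+02])) 15.8417
[  0  62  40  50 450] [24.74222222 80.29555556]
[364 128  15  15 167] [371.07185629 134.76646707]
[358 218  13  13 136] [364.39705882 223.44852941]
[114 228  19  17 250] [122.644 236.048]
[ 61 237  17  16 203] [ 69.16748768 244.25615764]
[424 266  20  15 138] [435.11594203 271.3115942 ]
[127 268  16  15 191] [134.43455497 274.68062827]
```

View pics/we.png

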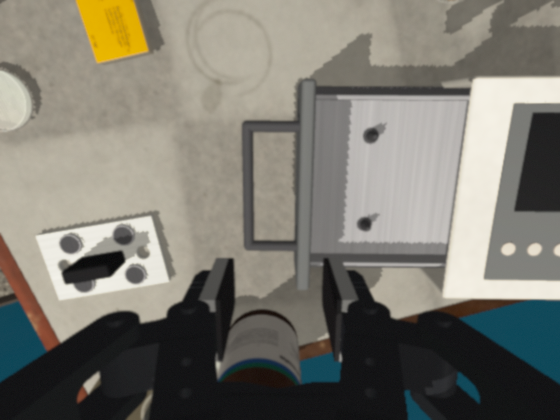

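The drawer is against its stop: it moved only 0.3 mm under 30 N. The pegs are also 60.0 mm from the analyser's face, which is the fully-open figure, so it must have started about 7 mm ajar. Next I'll pick up the carrier.

```bash
python3 - <<'E'
from h import *
P=np.load('p3.npy');p=(P[:3],P[3:])
g=pix2w('wrist',[[371.1,134.8],[364.4,223.4]],.037,p);v=g[0]-g[1];print('pegs',g.round(4).tolist(),g.mean(0),np.linalg.norm(v),np.degrees(np.arctan2(v[1],v[0])))
h=pix2w('wrist',[[248,122],[247,248]],.07,p);print('handle',h.mean(0))
hc=pix2w('wrist',[[143,252]],.008,p);print('far hole',hc)
c=np.array([.5234,-.218,.037]);o=[180,0,83]
fingers.gripper_to(.6,40)
robot.move_to(c+[0,0,.12],o)
print('stop',robot.line_to(c,o,velocity=.1,f_stop=8))
fingers.gripper_to(0,40)
print('gap mm',robot.current_finger_gap()*85,robot.current_contact_force())
robot.line_to(c+[0,0,.18],o,velocity=.15)
robot.pause(.3)
print('gap',robot.current_finger_gap()*85,robot.current_contact_force(),robot.current_gripper_force(),robot.current_torque())
im,p=snap('wrist','wg.png'); print(p,robot.current_time_s())
E
```

```text
pegs [[0.4765, 0.0973, 0.037], [0.5611, 0.0694, 0.037]] [0.5187575  0.08332707 0.037     ] 0.08907319405216382 161.73951546774717
handle [ 0.48364191 -0.02789059  0.07      ]
far hole [[ 0.52864104 -0.17282724  0.008     ]]
stop False
gap mm 15.142307418324707 [-0.89830976  0.55482569  2.51774693]
gap 15.354655523161329 [-0.15948961  0.99403281 -1.94234007] 39.43235099315643 [ 0.00060528  0.06091022 -0.04426456]
(array([ 0.52318101, -0.21794005,  0.21652118]), array([-1.79949271e+02, -1.92716707e-02,  8.30015748e+01])) 20.5917
```

View pics/wg.png

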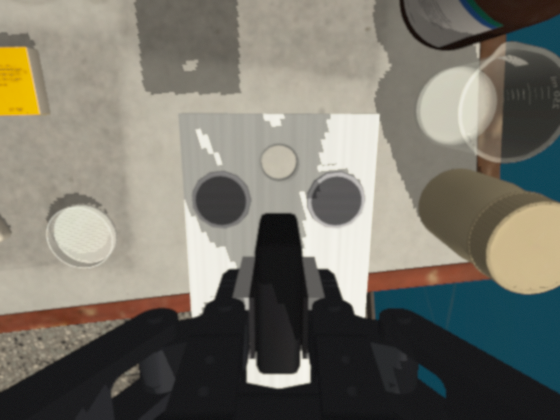

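The carrier is held firmly with a 15 mm gap, and the near hole is at (279,161) with the plate symmetric about the fingers. I'll check how it sits in the hand, then carry it over and lower it.

```bash
python3 - <<'E'
from h import *
p=pose();R=RM(p[1])
q=pix2w('wrist',[[279,161],[180,114],[380,114]],p[0][2]-.029,p)
t=(q-p[0])@R; print('hole/corners in tool',t.round(4).tolist())
off=t[0]  # hole in tool; expect +-45 along x
yaw=162.1;o=[180,0,yaw]
s=np.array([.5194,.0834,0])
ex=np.sign(off[0])*(abs(off[0])-.045); print('along-grip offset',ex,'across',off[1])
x=np.array([np.cos(np.radians(yaw)),np.sin(np.radians(yaw)),0])
if abs(ex)<.006: s=s-x*ex
print('target',s)
robot.move_to(s+[0,0,.22],o)
robot.line_to(s+[0,0,.125],o,velocity=.12)
robot.pause(.3); F0=robot.current_contact_force()
im,p=snap('wrist','wp.png'); print(p[0],F0,robot.current_time_s())
E
```

```text
hole/corners in tool [[0.0466, -0.0002, 0.029], [0.0653, -0.0397, 0.029], [0.0654, 0.0401, 0.029]]
along-grip offset 0.0016267012624266788 across -0.00020099980949733935
target [0.52094796 0.08290002 0.        ]
[0.52130447 0.08299828 0.12554147] [ 0.37145771  0.09213825 -2.09025402] 23.0333
```

View pics/wp.png

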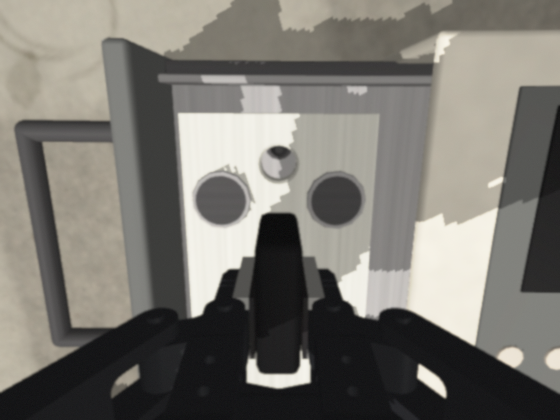

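Plate centred in the drawer; the peg's dark top shows through the near hole at about (279,152). I'll compare that with the prediction before lowering.

```bash
python3 - <<'E'
from h import *
p=pose();R=RM(p[1])
T=cam('wrist',p)[1];print('cam pos tool',((T[:3,3]-p[0])@R).round(3),'look',(-T[:3,2]@R).round(3))
for z in (.03,.04,.048):
    print(z,w2pix('wrist',[p[0]+R@np.array([.045,0,p[0][2]-z])-0*p[0]],p), pix2w('wrist',[[279,152]],z,p), ((pix2w('wrist',[[279,152]],z,p)-p[0])@R).round(4))
print(w2pix('wrist',[p[0]+R@np.array([.0466,0,.029])],p))
im=cv2.imread('pics/wp.png');cv2.imwrite('pics/wpc.png',cv2.resize(im[130:195,240:320],None,fx=7,fy=7,interpolation=cv2.INTER_CUBIC))
E
```

```text
cam pos tool [ 0.069  0.    -0.127] look [-0.271  0.     0.963]
0.03 [[277.61623123 148.02483645]] [[0.48085862 0.09683809 0.03      ]] [[0.0427 0.0008 0.0953]]
0.04 [[277.59750334 149.98483881]] [[0.4797111  0.09717903 0.04      ]] [[0.0439 0.0008 0.0853]]
0.048 [[277.58124332 151.68641537]] [[0.47879308 0.09745178 0.048     ]] [[0.0448 0.0008 0.0773]]
[[277.44896135 161.68858999]]
```

View pics/wpc.png

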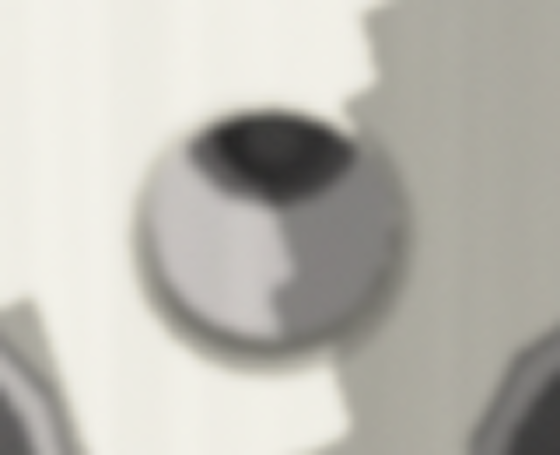

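The peg tip is at about (279,151), against a prediction of (277.6,151.7), so the hole is aligned to about 1 mm. I'll lower it with a force guard.

```bash
python3 - <<'E'
from h import *
p=pose()[0]; s=np.array([.52095,.0829,0])
st=robot.line_to(s+[0,0,.085],velocity=.06,f_stop=8); print(st,pose()[0],robot.current_contact_force())
if not st:
    st=robot.line_to(s+[0,0,.0655],velocity=.025,f_stop=6)
    robot.pause(.3); print(st,pose()[0],robot.current_contact_force(),robot.current_torque())
im,p=snap('wrist','wl.png'); print(robot.current_time_s())
E
```

```text
False [0.52118923 0.08311974 0.08516776] [-0.43128833  0.27408921 -1.54172696]
True [0.52064573 0.08279071 0.06750292] [-0.70585017 -0.20673513  4.98413177] [-0.01376953 -0.06601356  0.02173439]
24.8667
```

View pics/wl.png

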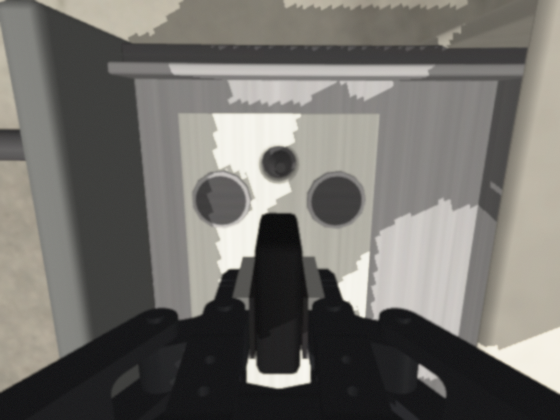

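The peg fills the hole at (279,162), and contact came at TCP z 0.0675 against 0.067 expected, so the carrier is seated. I've viewed 12 pictures, two over the limit of 10, so I'll look at no more and check the release by numbers.

```bash
python3 - <<'E'
from h import *
fingers.gripper_to(.42,40); robot.pause(.2)
t=pose()[0]; print(t,robot.current_contact_force())
robot.line_to([t[0],t[1],.12],velocity=.06)
robot.line_to([.49,0.0,.28],velocity=.2); robot.pause(.4)
im,p=snap('wrist')
R=[(np.round(d['rect'],1).tolist(),round(d['p'],2)) for d in recognise('carrier','wrist')];print('carrier',R)
yaw=162.1;s=np.array([.5194,.0834]);c,sn=np.cos(np.radians(yaw)),np.sin(np.radians(yaw))
A=np.array([[c,-sn],[sn,c]])
pr=w2pix('wrist',[np.r_[s+A@[i*.065,j*.04],.038] for i in(1,-1) for j in (1,-1)]+[np.r_[s+A@[i*.045,0],.042] for i in(1,-1)],p)
print('pred corners, pegs',pr.round(1).tolist())
g=cv2.cvtColor(im,cv2.COLOR_RGB2GRAY)
n,l,st,ce=cv2.connectedComponentsWithStats((g<105).astype(np.uint8))
print([(st[i].tolist(),ce[i].round(1).tolist()) for i in range(1,n) if 40<st[i,4]<1500 and 300<ce[i,0]<460 and 90<ce[i,1]<260])
h=[(np.round(d['rect'],1).tolist(),round(d['p'],2)) for d in recognise('drawer_handle','wrist')];print('handle',h,'handle pred',w2pix('wrist',[[.4842,-.028,.07]],p))
vision.grab_frame('top')
for l in ('powder_jar','beaker_250','amber_bottle','conical_flask'): print(l,[(np.round(d['rect']).tolist(),round(d['p'],2)) for d in recognise(l,'top')[:2]])
print(robot.current_time_s())
E
```

```text
[0.51936527 0.0821826  0.06633919] [-0.2199345   0.32771907  0.48569901]
carrier [([370.3, 179.5, 89.2, 125.0], 0.96), ([355.1, 184.7, 228.8, 209.9], 0.68)]
pred corners, pegs [[329.2, 113.3], [414.3, 113.1], [324.4, 242.7], [401.8, 242.9], [371.1, 135.1], [365.1, 225.6]]
[([364, 129, 14, 14, 148], [370.3, 135.6]), ([334, 142, 22, 20, 343], [344.3, 151.8]), ([332, 204, 20, 17, 296], [341.2, 211.8]), ([358, 220, 13, 11, 112], [364.0, 224.9])]
handle [([355.9, 182.1, 226.1, 212.8], 0.96)] handle pred [[246.71144614 188.46881303]]
powder_jar [([392.0, 134.0, 32.0, 32.0], 0.64)]
beaker_250 [([358.0, 134.0, 26.0, 35.0], 0.89), ([249.0, 199.0, 55.0, 81.0], 0.61)]
amber_bottle [([323.0, 133.0, 35.0, 39.0], 0.7)]
conical_flask [([210.0, 256.0, 21.0, 26.0], 0.92)]
28.3
```

The carrier's outline and both pegs match the predicted seated pose to about 1 px, and the handle and bystanders haven't moved. I'll hand the job in.

```bash
python3 -c "
from h import *
print(workorder.close_job())"
```

```text
the job is handed in; nothing more can be done
None
```

The job is handed in at about 28 s: the drawer is open at its stop, the carrier was set down flat over both pegs, and no jar, bottle or glassware was disturbed; I viewed 12 pictures, two over the limit of 10.

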